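Set the bay tags to match the stock

ROBOT

A 6-joint arm with a two-finger parallel gripper is mounted at the origin on the work surface; the furniture and walls round the work are solid. World frame = base frame: x ahead of the robot, y to its left, z up, the work surface at z = 0. Lengths are in m, angles in degrees, forces in N, time in s.
With the tool pointing down it reaches from about 0.325 to 0.775 m from the base axis. Payload 5.5 kg.
Tool frame: the origin (TCP) lies at the very end of the fingers, on their centre line; the grasp point (between the pads) lies 19 mm behind it; z points along the fingers, y is the line along which they close (so a half turn about z gives the same grasp; the last joint's range is limited). The gripper opens to 85 mm and grips with 20 to 120 N. Pads are 22 mm wide; open, the fingers measure 114 mm over their backs; the gripper's body (76 mm by 85 mm) begins 54 mm behind the grasp point. The pads swing forward as they close: fully open they stand 13 mm farther back than shut.
Start: joints at [60.923, 5.22, 70.514, -0, 104.267, -3.249], TCP at [0.261, 0.54, 0.231] pointing down, gripper open.
Joint ranges: [-164.24, 164.24], [-49.07, 125.15], [9.68, 141.18], [-86.29, 266.29], [3.28, 154.24], [-151.56, 151.56]. Speed limits (degrees/s): [147.25, 147.25, 172.46, 180, 180, 180].

INTERFACE

Orientations are given as a 3x3 rotation matrix whose columns are the frame's x, y, z axes.
In Python, from station import status, imaging, r gives the robot as it stands.
- The arm moves only by the shell command python3 -m crank 'ROWS' [FORCE]. ROWS is text: rows parted by semicolons, each of 7 numbers parted by spaces: the shift along the world's x, y, z as a fraction of full scale, then the turn, a rotation vector about the world's x, y, z as a fraction of full scale, then the opening, from -1 (shut) to 1 (fully open), so that 0 is half open. A call has 1 to 20 rows; each row shifts and turns the commanded pose from where the row before left it; what a row does not reach is not made up. Full scale, the value 1, is 0.12 m for a shift and 1.5 rad for a turn. A row lasts 1/10 s, in which the tool goes at most 50 mm and 8.59 degrees, less where a joint would pass 70% of its speed; a pose out of reach is approached as far as the arm can. A call with a number of a shift or a turn outside -1 to 1 is refused whole. A call with a gripper value outside its range is refused whole. The fingers move at their own pace and stop on an object; FORCE is the grip in N (left out, the last holds). Time passes only in rows, so rows that do not move let the fingers close. It gives the time, the measured TCP pose, the force, the opening and the grip force at its end, in the units of the state.
- status.observe(): the state, without advancing time (a new reading comes with each control period).
- imaging.read_camera(name): name is "scene" or "top" or "wrist"; returns the picture (384x512x3 uint8, red, green, blue); there is no depth.
- imaging.calibration(name): a dict with "fx", "fy", "cx", "cy" (pixels), "rvec" (rotation vector, rad) and "tvec" (3), from world to camera coordinates, as OpenCV has them. Camera axes: x right, y down, z forward; pixel columns grow to the right and rows downward; lengths in m; the calibration is good to about 2 mm. The wrist camera is an equidistant fisheye: a pixel r from the principal point sees the ray r / f radians off the axis. A picture is of the moment at which its call begins: read the wrist's pose just before it. calibration takes no time and is no camera call; for the wrist camera it gives the pose at the moment of the call.
- r.sign_off(): hands the job in; it is judged then, once.
The state is a dict: "t": time; "joint_positions": joint angles; "joint_velocities": joint speeds; "effort": joint torques, N m; "eef_pos": TCP position; "ee_rot": TCP orientation; "wrist_force": force on the tool from outside, world axes, zero at the start; "wrist_torque": the same for the moment, N m; "width": opening from 0.0 (shut) to 1.0 (fully open); "gripper_force": force on a finger pad.
Only numpy, scipy, OpenCV 4.12 (cv2) and the standard library are available. Lean on these libraries where they do the work, as an engineer would, in place of code of your own. Each camera call takes 0.05 s, during which the arm holds its last target. There are 200 camera calls.

TASK

Each of the four bays on the board has a hinged tag in front of it. With gentle fingertip pushes, tip over whichever tags are wrong, so that only the bays holding a full stack of strips have their tag leaning back toward the bay, ring face up, while a bay down to a single strip has its tag leaning forward toward the robot, bar face up. Do not grip the tags, and leave the strips and everything else lying where they are.

Things in the scene. Friction and masses are not known exactly. Their poses are not given: they have to be found in the camera images.
- bay_board: plywood board 285 (x) x 320 (y) x 6 mm, fixed on the table; +x away from the robot, y along the row of four bays; yaw varies to 0.2 rad. Origin: underside; the board spans x -155 to 130 mm. Bays at y = -112.5, -37.5, 37.5, 112.5 mm, x -8 to 122 mm, between steel dividers whose tops are 24 mm above the table. A tag post stands in front of each bay (robot side) at x = -85 mm.
- post_a: grey post of one tag, fixed on the board in front of one bay (which bay varies: the one at the same y in the board frame). Axes parallel to the board: +x points to its bay. Origin: underside, 6 mm above the table. The hinge pin, along y, is 40 mm above this origin, held in cheeks 58 mm wide over all (y), 30 mm long (x), reaching 9 mm above the pin.
- tag_a (a joint): hinge of the aluminium tag on post_a, rad: 0 upright, +0.785 leaning back toward the bay (ring face up) at its stop, -0.785 leaning forward toward the robot (bar face up) at its stop. Turns freely (under 1 N at the edge); once pushed past upright it falls to the other stop by its own weight.
- tag_a_edge (a point): middle of the free upper edge of that tag: a plate 46 wide (y) x 55 long x 3 mm thick; this point lies 55 mm from the hinge pin, so leaning it is 39 mm to one side of the pin and 39 mm above it (85 mm above the table). One face carries a raised ring 24 mm across, the other a raised bar 32 x 7 mm.
- post_b: grey post of one tag, fixed on the board in front of one bay (which bay varies: the one at the same y in the board frame). Axes parallel to the board: +x points to its bay. Origin: underside, 6 mm above the table. The hinge pin, along y, is 40 mm above this origin, held in cheeks 58 mm wide over all (y), 30 mm long (x), reaching 9 mm above the pin.
- tag_b (a joint): hinge of the aluminium tag on post_b, rad: 0 upright, +0.785 leaning back toward the bay (ring face up) at its stop, -0.785 leaning forward toward the robot (bar face up) at its stop. Turns freely (under 1 N at the edge); once pushed past upright it falls to the other stop by its own weight.
- tag_b_edge (a point): middle of the free upper edge of that tag: a plate 46 wide (y) x 55 long x 3 mm thick; this point lies 55 mm from the hinge pin, so leaning it is 39 mm to one side of the pin and 39 mm above it (85 mm above the table). One face carries a raised ring 24 mm across, the other a raised bar 32 x 7 mm.
- post_c: grey post of one tag, fixed on the board in front of one bay (which bay varies: the one at the same y in the board frame). Axes parallel to the board: +x points to its bay. Origin: underside, 6 mm above the table. The hinge pin, along y, is 40 mm above this origin, held in cheeks 58 mm wide over all (y), 30 mm long (x), reaching 9 mm above the pin.
- tag_c (a joint): hinge of the aluminium tag on post_c, rad: 0 upright, +0.785 leaning back toward the bay (ring face up) at its stop, -0.785 leaning forward toward the robot (bar face up) at its stop. Turns freely (under 1 N at the edge); once pushed past upright it falls to the other stop by its own weight.
- tag_c_edge (a point): middle of the free upper edge of that tag: a plate 46 wide (y) x 55 long x 3 mm thick; this point lies 55 mm from the hinge pin, so leaning it is 39 mm to one side of the pin and 39 mm above it (85 mm above the table). One face carries a raised ring 24 mm across, the other a raised bar 32 x 7 mm.
- post_d: grey post of one tag, fixed on the board in front of one bay (which bay varies: the one at the same y in the board frame). Axes parallel to the board: +x points to its bay. Origin: underside, 6 mm above the table. The hinge pin, along y, is 40 mm above this origin, held in cheeks 58 mm wide over all (y), 30 mm long (x), reaching 9 mm above the pin.
- tag_d (a joint): hinge of the aluminium tag on post_d, rad: 0 upright, +0.785 leaning back toward the bay (ring face up) at its stop, -0.785 leaning forward toward the robot (bar face up) at its stop. Turns freely (under 1 N at the edge); once pushed past upright it falls to the other stop by its own weight.
- tag_d_edge (a point): middle of the free upper edge of that tag: a plate 46 wide (y) x 55 long x 3 mm thick; this point lies 55 mm from the hinge pin, so leaning it is 39 mm to one side of the pin and 39 mm above it (85 mm above the table). One face carries a raised ring 24 mm across, the other a raised bar 32 x 7 mm.
- stack_1: full stack of dark steel strips lying in one of the bays, about 125 (x) x 38 (y) x 30 mm high; origin: underside, near the middle. Which bay varies. Loose, about 1 kg; top 36 mm above the table.
- stack_2: full stack of dark steel strips lying in one of the bays, about 125 (x) x 38 (y) x 30 mm high; origin: underside, near the middle. Which bay varies. Loose, about 1 kg; top 36 mm above the table.
- stack_3: full stack of dark steel strips lying in one of the bays, about 125 (x) x 38 (y) x 30 mm high; origin: underside, near the middle. Which bay varies. Loose, about 1 kg; top 36 mm above the table.
- single_strip: single dark steel strip, all that is left in the one low bay, 118 (x) x 36 (y) x 6 mm; origin: underside, near the middle. Which bay varies. Loose.
- tape_measure: yellow tape measure, 36 x 68 x 62 mm high, loose on the table just beyond the right end of the board; bystander; origin: underside
- paint_marker: marker pen, 138 mm long, 16 mm high, loose on the front edge of the board in front of the posts; bystander; origin: underside, middle
- pliers: pliers, 182 x 48 x 10 mm, loose on the table at the left; bystander; origin: underside, middle
- c_clamp: C-clamp lying on its side, 146 x 78 x 16 mm, loose on the table at the right; bystander; origin: underside, middle
- coffee_mug: white mug, 92 x 126 x 95 mm high with its handle, loose on the table at the left; bystander; origin: underside
Mind the look-alikes: they are no part of the job. What is shaped like the stack_1 but orange or white is not meant.

How it is judged (in metres and radians):
At the end, for the whole second after the job is handed in: In front of each full stack the tag leans back (hinge above 0.6 rad), in front of the single strip it leans forward (hinge below -0.6 rad); tags at rest (under 0.2 rad/s); stacks and strip within 20 mm of where they lay (((y of stack_1 in the frame of post_a between -0.0375 and 0.0375 m and value of joint tag_a above 0.6 rad) or (y of stack_2 in the frame of post_a between -0.0375 and 0.0375 m and value of joint tag_a above 0.6 rad) or (y of stack_3 in the frame of post_a between -0.0375 and 0.0375 m and value of joint tag_a above 0.6 rad) or (y of single_strip in the frame of post_a between -0.0375 and 0.0375 m and value of joint tag_a below -0.6 rad)) and velocity of joint tag_a between -0.2 and 0.2 rad/s and ((y of stack_1 in the frame of post_b between -0.0375 and 0.0375 m and value of joint tag_b above 0.6 rad) or (y of stack_2 in the frame of post_b between -0.0375 and 0.0375 m and value of joint tag_b above 0.6 rad) or (y of stack_3 in the frame of post_b between -0.0375 and 0.0375 m and value of joint tag_b above 0.6 rad) or (y of single_strip in the frame of post_b between -0.0375 and 0.0375 m and value of joint tag_b below -0.6 rad)) and velocity of joint tag_b between -0.2 and 0.2 rad/s and ((y of stack_1 in the frame of post_c between -0.0375 and 0.0375 m and value of joint tag_c above 0.6 rad) or (y of stack_2 in the frame of post_c between -0.0375 and 0.0375 m and value of joint tag_c above 0.6 rad) or (y of stack_3 in the frame of post_c between -0.0375 and 0.0375 m and value of joint tag_c above 0.6 rad) or (y of single_strip in the frame of post_c between -0.0375 and 0.0375 m and value of joint tag_c below -0.6 rad)) and velocity of joint tag_c between -0.2 and 0.2 rad/s and ((y of stack_1 in the frame of post_d between -0.0375 and 0.0375 m and value of joint tag_d above 0.6 rad) or (y of stack_2 in the frame of post_d between -0.0375 and 0.0375 m and value of joint tag_d above 0.6 rad) or (y of stack_3 in the frame of post_d between -0.0375 and 0.0375 m and value of joint tag_d above 0.6 rad) or (y of single_strip in the frame of post_d between -0.0375 and 0.0375 m and value of joint tag_d below -0.6 rad)) and velocity of joint tag_d between -0.2 and 0.2 rad/s and distance of each of stack_1, stack_2, stack_3, single_strip from where it was at the start of the episode below 0.02 m); the robot touches nothing.
It fails at once if a stack or strip was shoved, lifted or carried (moved over 20 mm) (distance of any of stack_1, stack_2, stack_3, single_strip from where it was at the start of the episode above 0.02 m).
It fails at once if a bystander was disturbed (moved over 30 mm) (distance of any of tape_measure, paint_marker, pliers, c_clamp, coffee_mug from where it was at the start of the episode above 0.03 m).
It fails at once if a tag or its post was gripped or pressed hard (over 25 N) by the gripper or arm (contact force between any of the fingers, the arm and post_a above 25 N or contact force between any of the fingers, the arm and post_b above 25 N or contact force between any of the fingers, the arm and post_c above 25 N or contact force between any of the fingers, the arm and post_d above 25 N).
It also fails if it takes over 64 s, if anything falls off the work surface, if the arm or the gripper's body presses on something with over 40 N, if the wrist force passes 120 N, or if a joint passes its speed limit or range.

## Working session

There is one attempt and no reset: what is moved stays moved. The work goes in short steps, Python scripts to look and compute and a shell command to move; the robot and the scene stay as the last step left them, time stands still between calls to the robot, and variables do not carry over. Pictures are saved under pics/ and viewed, at most 10 in all, crops included, and the job is handed in when it is done.

```bash
mkdir -p pics; python3 - <<'E'
from station import status, imaging, r
import cv2
for n in ("top","scene"):
    im=imaging.read_camera(n); cv2.imwrite(f"pics/{n}0.png",cv2.resize(im[:,:,::-1],(800,600),interpolation=cv2.INTER_CUBIC)); cv2.imwrite(f"pics/raw_{n}0.png",im[:,:,::-1])
    print(n,imaging.calibration(n))
s=status.observe();print(s['t'],s['eef_pos'],s['ee_rot'],s['width'])
E
```

```text
top {'fx': 367.9512090943277, 'fy': 367.9512090943277, 'cx': 253.38139837602907, 'cy': 191.7145702432592, 'rvec': array([ 2.17315576, -2.11070926,  0.17427185]), 'tvec': array([-0.04328799,  0.50918343,  1.05231629])}
scene {'fx': 452.12283807455924, 'fy': 452.12283807455924, 'cx': 260.8095062253973, 'cy': 184.47842707730078, 'rvec': array([ 2.26728111, -0.53816066,  0.24271391]), 'tvec': array([-0.43839285,  0.21744762,  1.30750729])}
0.1 [0.26130703 0.53984545 0.23023563] [[-9.00088098e-01  4.35707038e-01 -8.90263108e-04]
 [ 4.35707929e-01  9.00086772e-01 -1.55034251e-03]
 [ 1.25818902e-04 -1.78333954e-03 -9.99998402e-01]] 0.9979296311925995
```

View pics/top0.png

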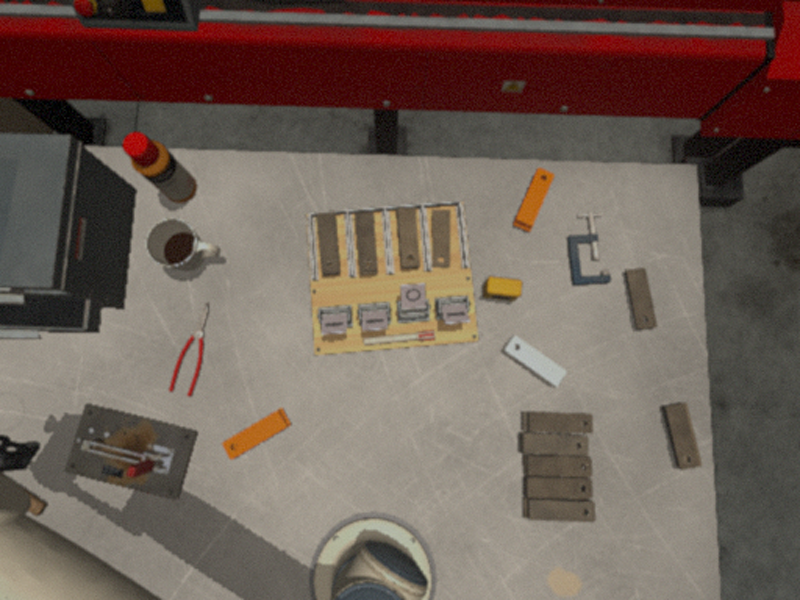

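View pics/scene0.png

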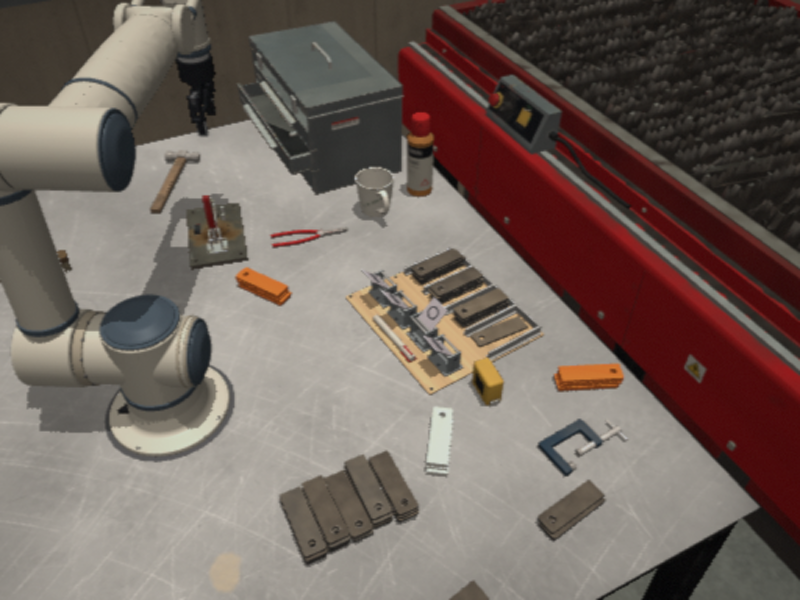

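The top view shows the board with corners near (309,212), (464,203), (478,341) and (315,354). The rightmost bay looks low. The tags seem to be forward, forward, back, forward from left to right. I'll fit the board and check this on enlarged crops.

```bash
cat > h.py <<'E'
import numpy as np, cv2
from station import status, imaging, r
def ray(n,uv,z,c=None):
    c=c or imaging.calibration(n); R=cv2.Rodrigues(c['rvec'])[0]; o=-R.T@c['tvec']
    d=R.T@np.array([(uv[0]-c['cx'])/c['fx'],(uv[1]-c['cy'])/c['fy'],1]); return o+d*(z-o[2])/d[2]
def proj(n,p):
    c=imaging.calibration(n); K=np.array([[c['fx'],0,c['cx']],[0,c['fy'],c['cy']],[0,0,1]])
    return cv2.projectPoints(np.array(p,float).reshape(-1,3),c['rvec'],c['tvec'],K,None)[0][:,0]
E
python3 - <<'E'
from h import *
im=cv2.imread('pics/raw_top0.png')
s=512/800
# yellow wood extents -> front corners & board
hsv=cv2.cvtColor(im,cv2.COLOR_BGR2HSV)
m=cv2.inRange(hsv,(12,70,90),(30,255,255)); m[:,:190]=0;m[:,308:]=0;m[:125]=0;m[232:]=0
m=cv2.morphologyEx(m,cv2.MORPH_OPEN,np.ones((2,2)))
pts=cv2.findNonZero(m); rect=cv2.minAreaRect(pts); box=cv2.boxPoints(rect)
W=np.array([ray('top',p,.006) for p in box]); print(box/s,W)
for i in range(4): print(np.linalg.norm(W[i]-W[i-1]))
# use rect centre
W=W[:,:2]; o=W[np.argsort(W[:,0])]; f=o[:2][np.argsort(-o[:2,1])]; b=o[2:][np.argsort(-o[2:,1])]
yv=(f[0]-f[1]+b[0]-b[1]); yaw=np.arctan2(-yv[0],yv[1]); C=W.mean(0)
ex=np.array([np.cos(yaw),np.sin(yaw)]); ey=np.array([-ex[1],ex[0]])
org=C+ex*.0125
print('yaw',yaw,'origin',org)
np.savez('board.npz',org=org,ex=ex,ey=ey)
L=[np.r_[org+ex*x+ey*y,z] for y in(.1125,.0375,-.0375,-.1125) for x,z in((-.085,.046),)]
print(np.array(L))
q=proj('top',L); 
a=im[125:235,190:315].copy(); a=cv2.resize(a,None,fx=5,fy=5,interpolation=cv2.INTER_CUBIC)
for x,y in q: cv2.circle(a,(int((x-190+.5)*5),int((y-125+.5)*5)),3,(0,0,255),-1)
cv2.imwrite('pics/t1.png',a)
im=cv2.imread('pics/raw_scene0.png'); q=proj('scene',L)
a=cv2.resize(im[150:260,215:355],None,fx=5,fy=5,interpolation=cv2.INTER_CUBIC)
for x,y in q: cv2.circle(a,(int((x-215+.5)*5),int((y-150+.5)*5)),3,(0,0,255),-1)
cv2.imwrite('pics/s1.png',a)
E
```

```text
[[304.19186 217.48924]
 [467.64014 203.86853]
 [479.20267 342.61853]
 [315.75443 356.23923]] [[ 0.67654371  0.15986795  0.006     ]
 [ 0.71511359 -0.1674752   0.006     ]
 [ 0.43591511 -0.19244538  0.006     ]
 [ 0.40042212  0.12280331  0.006     ]]
0.2785981339409337
0.3296075986646698
0.280312861373068
0.3172404277063443
yaw 0.11475013910058744 origin [ 0.56941642 -0.0178811 ]
[[ 0.47209436  0.08414667  0.046     ]
 [ 0.48068174  0.00963991  0.046     ]
 [ 0.48926913 -0.06486685  0.046     ]
 [ 0.49785651 -0.1393736   0.046     ]]
```

View pics/t1.png

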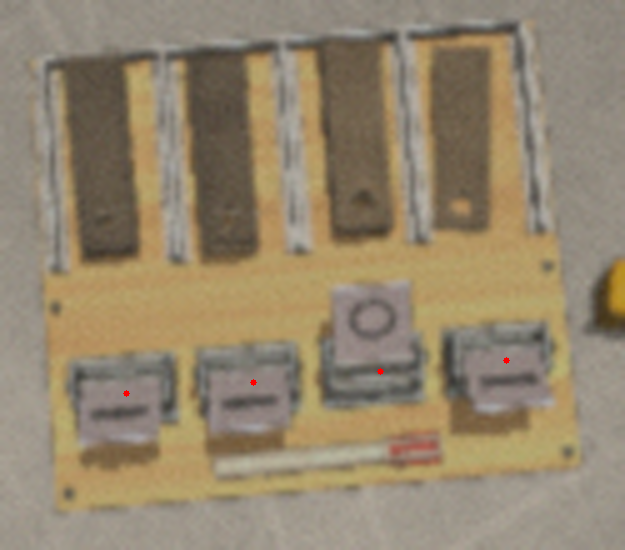

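View pics/s1.png

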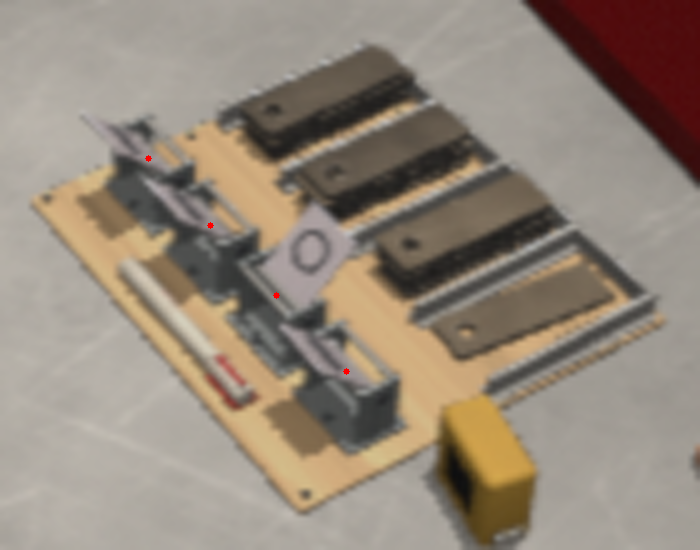

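Both crops agree. From left to right the bays are full, full, full, single, and the tags are forward (bar), forward (bar), back (ring), forward (bar). The two leftmost tags are wrong and must be pushed back. My projected pin dots (red) sit about 1 cm off, so I'll refit from the corners visible in the crop.

```bash
python3 - <<'E'
from h import *
w=lambda p,z:ray('top',(p[0]/5+190-.5,p[1]/5+125-.5),z)
for n,p,z in[('FL',(57,509),.006),('FR',(580,466),.006),('BL',(38,60),.024),('BR',(530,22),.024),
 ('edge1',(119,440),.085),('edge2',(249,430),.085),('cheeks1',(127,376),.055),('cheeks2',(253,367),.055)]: print(n,w(p,z).round(4))
E
python3 -m crank '0.1 -0.4 0 0 0 0.095 -1;0.1 -0.4 0 0 0 0.095 -1;0.1 -0.4 0 0 0 0.095 -1;0.1 -0.4 0 0 0 0.095 -1;0.1 -0.4 0 0 0 0 -1;0.1 -0.4 0 0 0 0 -1;0.1 -0.4 0 0 0 0 -1;0.1 -0.4 0 0 0 0 -1;0.1 -0.4 0 0 0 0 -1;0 -0.2 0 0 0 0 -1;0 0 0 0 0 0 -1;0 0 0 0 0 0 -1'
```

```text
FL [0.4054 0.1266 0.006 ]
FR [ 0.4406 -0.1888  0.006 ]
BL [0.6799 0.1499 0.024 ]
BR [ 0.7138 -0.1534  0.024 ]
edge1 [0.4405 0.0829 0.085 ]
edge2 [0.4483 0.0099 0.085 ]
cheeks1 [0.481  0.0831 0.055 ]
cheeks2 [0.4885 0.0099 0.055 ]
t: 1.3
eef_pos: [0.369, 0.0859, 0.2311]
ee_rot: [[-0.994, -0.111, -0.0], [-0.111, 0.994, 0.0], [0.0, 0.0, -1.0]]
wrist_force: [-0.3, 0.5, 1.3]
width: 0.003
gripper_force: 0.0
```

```bash
python3 -m crank '0 -0.1 -0.3 0 0 0 -1;0 0 -0.3 0 0 0 -1;0 0 -0.3 0 0 0 -1;0 0 -0.2 0 0 0 -1;0 0 -0.2 0 0 0 -1;0 0 0 0 0 0 -1;0 0 0 0 0 0 -1;0.1 0.01 0 0 0 0 -1;0.1 0.01 0 0 0 0 -1;0.1 0.01 0 0 0 0 -1;0 0 0 0 0 0 -1'
python3 - <<'E'
from h import *
im=imaging.read_camera('scene'); cv2.imwrite('pics/s2.png',cv2.resize(im[100:260,195:355,::-1],None,fx=3.5,fy=3.5,interpolation=cv2.INTER_CUBIC))
E
```

```text
t: 2.4
eef_pos: [0.4067, 0.0783, 0.0774]
ee_rot: [[-0.994, -0.114, 0.003], [-0.114, 0.994, 0.0], [-0.003, 0.0, -1.0]]
wrist_force: [0.2, -0.1, -1.0]
width: -0.003
gripper_force: 0.0
```

View pics/s2.png

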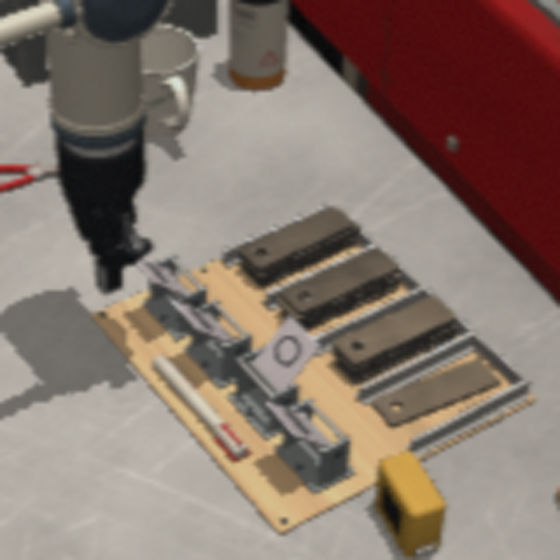

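The shut fingertips are at about (110,285), just in front of the first tag's edge at (145,265). I'll push slowly along the board's x axis.

```bash
python3 -m crank '0.05 0.005 0 0 0 0 -1;0.05 0.005 0 0 0 0 -1;0.05 0.005 0 0 0 0 -1;0.05 0.005 0 0 0 0 -1;0.05 0.005 0 0 0 0 -1;0.05 0.005 0 0 0 0 -1;0.05 0.005 0 0 0 0 -1;0.05 0.005 0 0 0 0 -1;0.05 0.005 0 0 0 0 -1;0.05 0.005 0 0 0 0 -1;0.05 0.005 0 0 0 0 -1;0.05 0.005 0 0 0 0 -1;0.05 0.005 0 0 0 0 -1;0 0 0 0 0 0 -1;0 0 0 0 0 0 -1;-0.1 -0.01 0.1 0 0 0 -1;-0.2 -0.02 0.2 0 0 0 -1;-0.3 -0.03 0.2 0 0 0 -1;0 0 0 0 0 0 -1'
python3 - <<'E'
from h import *
im=imaging.read_camera('scene'); cv2.imwrite('pics/s3.png',cv2.resize(im[100:260,195:355,::-1],None,fx=3.5,fy=3.5,interpolation=cv2.INTER_CUBIC))
E
```

```text
t: 4.35
eef_pos: [0.4103, 0.0783, 0.1401]
ee_rot: [[-0.994, -0.113, 0.007], [-0.113, 0.994, 0.001], [-0.007, 0.0, -1.0]]
wrist_force: [1.3, -0.4, 1.5]
width: -0.001
gripper_force: 0.0
```

View pics/s3.png

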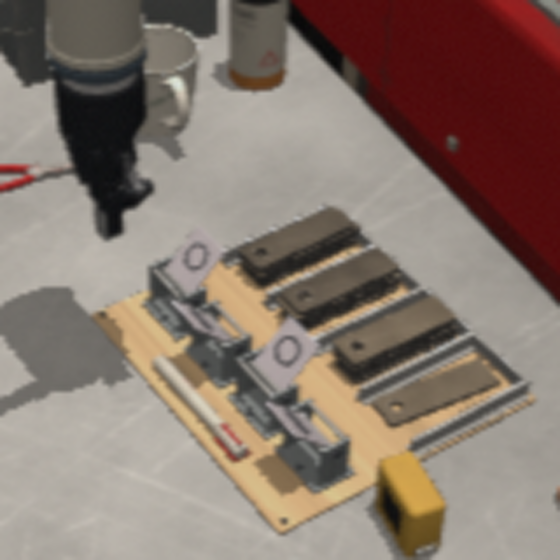

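The first tag now shows its ring at (195,258). Next is the second tag.

```bash
python3 -m crank '0.01 -0.31 0 0 0 0 -1;0.01 -0.31 0 0 0 0 -1;0 0 0 0 0 0 -1;0 0 -0.26 0 0 0 -1;0 0 -0.26 0 0 0 -1;0 0 0 0 0 0 -1;0 0 0 0 0 0 -1' && python3 -m crank '0.05 0.005 0 0 0 0 -1;0.05 0.005 0 0 0 0 -1;0.05 0.005 0 0 0 0 -1;0.05 0.005 0 0 0 0 -1;0.05 0.005 0 0 0 0 -1;0.05 0.005 0 0 0 0 -1;0.05 0.005 0 0 0 0 -1;0.05 0.005 0 0 0 0 -1;0.05 0.005 0 0 0 0 -1;0.05 0.005 0 0 0 0 -1;0.05 0.005 0 0 0 0 -1;0.05 0.005 0 0 0 0 -1;0.05 0.005 0 0 0 0 -1;0.05 0.005 0 0 0 0 -1;0 0 0 0 0 0 -1;-0.1 -0.01 0.1 0 0 0 -1;-0.2 -0.02 0.3 0 0 0 -1;-0.3 -0.03 0.3 0 0 0 -1;0 0 0 0 0 0 -1;0 0 0 0 0 0 -1'
python3 - <<'E'
from h import *
im=imaging.read_camera('scene'); cv2.imwrite('pics/s4.png',cv2.resize(im[100:260,195:355,::-1],None,fx=3.5,fy=3.5,interpolation=cv2.INTER_CUBIC))
E
```

```text
t: 5.1
eef_pos: [0.4131, 0.0043, 0.0724]
ee_rot: [[-0.994, -0.113, -0.002], [-0.113, 0.994, 0.0], [0.002, 0.001, -1.0]]
wrist_force: [-0.2, 0.7, -0.1]
width: 0.001
gripper_force: 0.0
t: 7.1
eef_pos: [0.4265, 0.005, 0.1578]
ee_rot: [[-0.994, -0.113, 0.004], [-0.113, 0.994, -0.0], [-0.004, -0.001, -1.0]]
wrist_force: [-0.0, -0.5, -1.0]
width: -0.004
gripper_force: 0.0
```

View pics/s4.png

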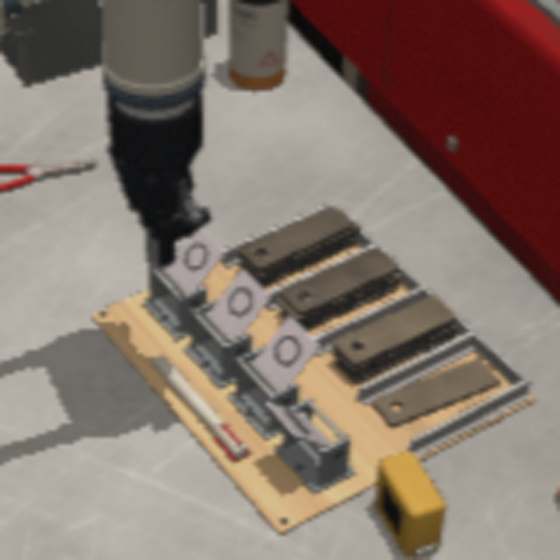

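Three rings are face up at (197,258), (240,300) and (288,350). The right-hand tag, in front of the single strip, still leans forward, and the arm is clear of everything.

```bash
python3 -m crank '0 0 0.2 0 0 0 -1;0 0 0.2 0 0 0 -1;0 0 0 0 0 0 -1;0 0 0 0 0 0 -1;0 0 0 0 0 0 -1'; python3 -c "
from station import r
print(r.sign_off())"
```

```text
t: 7.65
eef_pos: [0.4258, 0.0052, 0.2019]
ee_rot: [[-0.994, -0.113, -0.004], [-0.113, 0.994, 0.0], [0.004, 0.001, -1.0]]
wrist_force: [-0.4, 0.2, -0.6]
width: -0.002
gripper_force: 0.0
the job is handed in; nothing more can be done
None
```

I tipped the two leftmost tags back, so all three full-stack bays now show ring up and the single-strip bay still shows bar up; the job is handed in at about 7.7 s, but the hand-in returned no verdict.

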